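# Tally one cell on the differential counter

## Robot

A 7-joint arm with a two-finger parallel gripper is mounted at the origin on the work surface. World frame = base frame: x ahead of the robot, y to its left, z up, the work surface at z = 0. Lengths are in m, angles in rad, forces in N, time in s.
With the tool pointing down it reaches from about 0.425 to 0.925 m from the base axis. Payload 6.8 kg.
Tool frame: the origin (TCP) lies at the very end of the fingers, on their centre line; the grasp point (between the pads) lies 19 mm behind it (r.hold_point_z is the distance from the TCP to the grasp point, in m); y points along the fingers, z is the direction in which the jaws open and shut, and the axes are right-handed (so a half turn about y gives the same grasp; the last joint's range is limited). The gripper opens to 85 mm and grips with 20 to 120 N. Pads are 22 mm wide; open, the fingers measure 114 mm over their backs; the gripper's body (76 mm by 85 mm) begins 54 mm behind the grasp point. The pads swing forward as they close: fully open they stand 13 mm farther back than shut.
Start: joints at [0.999, 0.477, 0.022, 1.555, -0.011, 1.109, -0.083], TCP at [0.302, -0.604, 0.231] pointing down, gripper open.
Joint ranges: [-2.96, 2.96], [-0.34, 2.1], [-1.41, 1.46], [0.24, 2.44], [-1.37, 4.51], [0.17, 1.92], [-2.96, 2.96]. Speed limits (rad/s): [2.39, 2.39, 3.14, 3.14, 3.14, 3.14, 3.14].

## Interface

Orientations are given as a unit quaternion [w, x, y, z].
In Python, from rig import r gives the robot as it stands.
- The arm moves only by the shell command python3 -m inch 'ROWS' [FORCE]. ROWS is JSON, a list of rows, each a list of 7 numbers: the turn, a rotation vector about the tool's x, y, z in rad, then the shift along the tool's x, y, z in mm, then the opening in per cent of the stroke, from 0 (shut) to 100 (fully open). In form: [[ax, ay, az, dx, dy, dz, fingers], ...]. A call has 1 to 20 rows; each row shifts and turns the commanded pose from where the row before left it, along the tool's axes as they then stand; what a row does not reach is not made up. A row lasts 1/10 s, in which the tool goes at most 50 mm and 8.59 degrees, less where a joint would pass 70% of its speed; a pose out of reach is approached as far as the arm can. A call is refused whole if a number of a shift passes 50 or a number of a turn 0.15, either way. A call with a gripper value outside its range is refused whole. The fingers move at their own pace and stop on an object; FORCE is the grip in N (left out, the last holds). Time passes only in rows, so rows that do not move let the fingers close. It gives the time, the measured TCP pose, the force and the opening at its end, in the units of the state.
- r.get_state(): the state, without advancing time (a new reading comes with each control period).
- r.get_image(name): name is "scene" or "top" or "wrist"; returns a dict with "img" (384x512x3 uint8, red, green, blue), "fx", "fy", "cx", "cy" (pixels), "k1" (the pictures are not rectified: a ray, as slopes to the right and down, at radius r is drawn at 1 + k1 r^2 times it, then the intrinsics apply), "position" and "orientation" of the camera in the world. Camera axes: x right, y up, looking along -z (the intrinsics and any distortion apply to the point x, -y, -z); pixel columns grow to the right and rows downward; lengths in m; the calibration is good to about 2 mm. A picture is of the moment at which its call begins. There is no depth.
- r.finish_job(): hands the job in, once; it reports no verdict.
The state is a dict: "clock": time; "qpos": joint angles; "dq": joint speeds; "joint_torque": joint torques, N m; "tcp_pos": TCP position; "tcp_rot": TCP orientation; "force": force on the tool from outside, world axes, zero at the start; "moment": the same for the moment, N m; "gripper_width": finger opening in m.
Only numpy, scipy, OpenCV 4.12 (cv2) and the standard library are available. Lean on these libraries where they do the work, as an engineer would, in place of code of your own. Each camera call takes 0.05 s, during which the arm holds its last target. There are 200 camera calls.

## Task

One more red cell was seen under the microscope: with the fingertips, gently press the red key of the cell counter fully down and let it come back up, then press the long black bar fully down to enter the count, let it come back up and withdraw. Touch none of the other coloured keys, and leave the vials, bottle, dish and slide box where they stand: nothing is to be picked up or moved.

Things in the scene. Friction and masses are not known exactly. Their poses are not given: they have to be found in the camera images.
- counter: white cell-counter console, fixed, 180 x 380 mm, deck 40 mm above the bench, display ridge along its far edge 55 mm. Origin on the bench, x away from the operator, y along the row of keys. Five round keys 60 mm apart, row centre at (30, 0) mm, colours in any order; black bar centred at (-45, 0) mm. A fixed green tube rack, 94 mm high, stands beyond it, 100 mm or more farther out than any key
- key_red_base: the housing of the red key: grey ring 46 mm across and 12 mm high standing on the deck, with the red cap in its middle. Origin: centre of the housing's underside, on the deck, under the cap
- key_red_top (a point): centre of the top face of the red key's round cap (30 mm across). Released it is 25 mm above the deck (65 mm above the bench) and goes down with the cap
- key_red (a joint): travel of the red key in m: 0 released, 0.009 fully down; it springs back by itself. 1.5 N starts it, 5 N holds it fully down; the counter takes the press from 0.006 on
- bar_top (a point): centre of the top face of the long black bar (32 x 156 mm, long side along the console's y). Released it is 63 mm above the bench and goes down with the bar
- bar (a joint): travel of the black bar in m: 0 released, 0.009 fully down; it goes straight down wherever it is pressed and springs back by itself. 1.6 N starts it, 5 N holds it fully down; the counter takes the press from 0.006 on
- key_yellow_base: the housing of the yellow key: grey ring 46 mm across and 12 mm high standing on the deck, with a round yellow cap 30 mm across rising out of its middle to 25 mm above the housing's underside. Origin: centre of the housing's underside, on the deck, under the cap. A bystander: not to be touched
- key_blue_base: the housing of the blue key: grey ring 46 mm across and 12 mm high standing on the deck, with a round blue cap 30 mm across rising out of its middle to 25 mm above the housing's underside. Origin: centre of the housing's underside, on the deck, under the cap. A bystander: not to be touched
- key_green_base: the housing of the green key: grey ring 46 mm across and 12 mm high standing on the deck, with a round green cap 30 mm across rising out of its middle to 25 mm above the housing's underside. Origin: centre of the housing's underside, on the deck, under the cap. A bystander: not to be touched
- key_white_base: the housing of the white key: grey ring 46 mm across and 12 mm high standing on the deck, with a round white cap 30 mm across rising out of its middle to 25 mm above the housing's underside. Origin: centre of the housing's underside, on the deck, under the cap. A bystander: not to be touched
- vial_a: loose glass vial with orange cap, 24 mm across, 60 mm high, standing on the console's deck just beyond the bar's +y end, its cap reaching 100 mm above the bench. Origin: centre of its underside. A bystander
- vial_b: as vial_a, just beyond the bar's -y end. A bystander
- stain: loose amber bottle with black cap, 52 mm across, 100 mm high, on the bench to the right. Origin: centre of its underside. A bystander
- dish: loose closed culture dish with yellow filling, 94 mm across, 21 mm high, on the bench to the left. Origin: centre of its underside. A bystander
- slidebox: loose blue slide box, 85 x 100 x 34 mm, on the bench to the right. Origin: centre of its underside. A bystander

How it is judged:
By the outcome, as a careful person would: the job done as asked, in the order asked, and still so for the second after the job is handed in, with the robot touching nothing.
It also fails if it takes over 35 s, if anything falls off the work surface, if the arm or the gripper's body presses on something with over 40 N, if the wrist force passes 120 N, or if a joint passes its speed limit or range.

## Working session

There is one attempt and no reset: what is moved stays moved. The work goes in short steps, Python scripts to look and compute and a shell command to move; the robot and the scene stay as the last step left them, time stands still between calls to the robot, and variables do not carry over. Pictures are saved under pics/ and viewed, about 8 in all and at most 12, crops included, and the job is handed in when it is done.

```bash
ls; mkdir -p pics; python3 - <<'E'
from rig import r
import cv2
s=r.get_state(); print({k:s[k] for k in ('clock','tcp_pos','tcp_rot','force','gripper_width')})
for n in ('top','scene'):
    d=r.get_image(n); cv2.imwrite(f'pics/{n}0.png',d['img'][...,::-1]); print(n,{k:v for k,v in d.items() if k!='img'})
E
```

```text
pics
{'clock': 0.0, 'tcp_pos': array([ 0.30165058, -0.60319396,  0.23035621]), 'tcp_rot': array([ 0.16230938, -0.1627057 ,  0.68877449, -0.68758434]), 'force': array([ 0.59314006, -0.21163168,  0.24778003]), 'gripper_width': 0.08526794096364078}
top {'fx': 437.6381180279594, 'fy': 437.6381180279594, 'cx': 257.5872391078936, 'cy': 189.84947555124597, 'k1': -0.1650187633288773, 'position': array([0.23539854, 0.00589719, 1.72640741]), 'orientation': array([-0.70399579, -0.05357938,  0.05643904,  0.70592762])}
scene {'fx': 468.24484515077603, 'fy': 468.24484515077603, 'cx': 249.01039818144744, 'cy': 184.84923141994753, 'k1': -0.07974717134370207, 'position': array([ 1.15825558, -0.27300829,  1.22506495]), 'orientation': array([0.81325533, 0.22503884, 0.15099993, 0.51494884])}
```

View pics/top0.png

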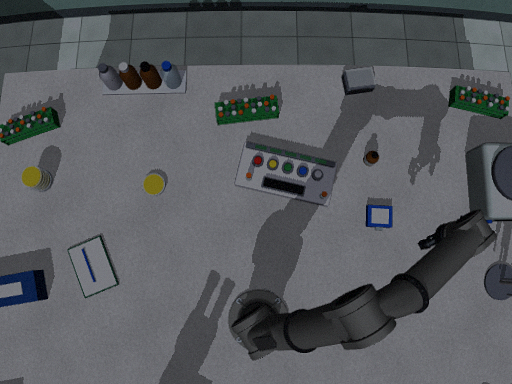

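View pics/scene0.png

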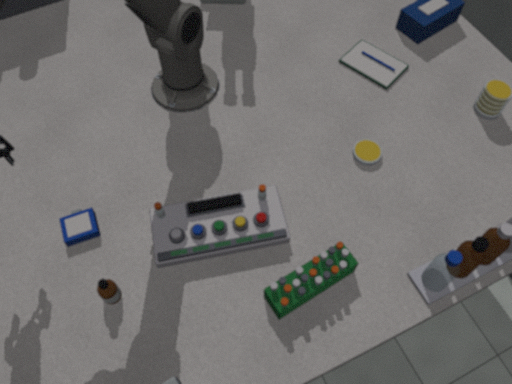

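The top view shows the console with red at (258,161), yellow (273,164), green (288,168), blue (303,171), white (318,174), the bar at (284,186) and vials at (249,175) and (324,195). In the scene view red is at (261,218), white at (176,234) and the bar at (215,204).

```bash
cat > h.py <<'E'
import numpy as np, cv2
from scipy.spatial.transform import Rotation as R
from scipy.optimize import least_squares
def rot(q): return R.from_quat([q[1],q[2],q[3],q[0]])
def proj(d,P):
    p=rot(d['orientation']).inv().apply(np.atleast_2d(P)-d['position'])
    s=np.c_[p[:,0],-p[:,1]]/-p[:,2:]
    s=s*(1+d['k1']*(s**2).sum(1,keepdims=True))
    return s*d['fx']+[d['cx'],d['cy']]
def unproj(d,uv,z):
    f=lambda X: (proj(d,[X[0],X[1],z])-uv).ravel()
    return least_squares(f,[0.6,0]).x
def blob(img,c,rad,cond):
    h=cv2.cvtColor(img,cv2.COLOR_RGB2HSV).astype(int); m=cond(h[...,0],h[...,1],h[...,2])
    v,u=np.nonzero(m); k=np.hypot(u-c[0],v-c[1])<rad
    return np.array([u[k].mean(),v[k].mean()]),k.sum()
red=lambda h,s,v:((h<8)|(h>172))&(s>130)&(v>60)
yel=lambda h,s,v:(h>18)&(h<32)&(s>110)&(v>60)
blu=lambda h,s,v:(h>105)&(h<130)&(s>110)&(v>50)
grn=lambda h,s,v:(h>45)&(h<85)&(s>110)&(v>40)
blk=lambda h,s,v:(v<40)
E
python3 - <<'E'
from h import *; from rig import r
T=r.get_image('top');S=r.get_image('scene')
for d,cs in ((T,[(258,161),(273,164),(303,171),(284,186)]),(S,[(261,218),(240,223),(198,230),(215,204)])):
    out=[]
    for c,f,rad,z in zip(cs,(red,yel,blu,blk),(8,8,8,24),(.063,.063,.063,.062)):
        b,n=blob(d['img'],c,rad,f); print(b,n,unproj(d,b,z))
s=r.get_state();print(rot(s['tcp_rot']).as_matrix().round(3))
E
```

```text
[257.19047619 160.07142857] 42 [ 6.13896699e-01 -6.18389083e-05]
[272.28571429 163.48979592] 49 [ 0.60017371 -0.05870989]
[302.47169811 170.30188679] 53 [ 0.57301029 -0.17582924]
[283.39402174 185.64673913] 368 [ 0.51290663 -0.10088648]
[260.81818182 217.35064935] 77 [ 0.61851106 -0.00161612]
[239.6875 221.35  ] 80 [ 0.60448709 -0.06004913]
[197.36470588 229.44705882] 85 [ 0.57706359 -0.17589905]
[214.94331984 203.7854251 ] 494 [ 0.52278789 -0.10026871]
[[-0.894 -0.001  0.447]
 [-0.447  0.001 -0.894]
 [ 0.    -1.    -0.001]]
```

```bash
python3 -m inch '[[0,0.138,0,0,0,0,0],[0,0.138,0,0,0,0,0],[0,0.138,0,0,0,0,0],[0,0.138,0,0,0,0,0],[0,0.14,0,0,0,0,0],[0,0,0,-5,0,-20,0],[0,0,0,-10,0,-40,0],[0,0,0,-10,0,-40,0],[0,0,0,-10,0,-40,0],[0,0,0,-10,0,-40,0],[0,0,0,-10,0,-40,0],[0,0,0,-10,0,-40,0],[0,0,0,-10,0,-40,0],[0,0,0,-10,0,-40,0],[0,0,0,-10,0,-40,0],[0,0,0,-10,0,-40,0],[0,0,0,-10,0,-40,0],[0,0,0,-10,0,-20,0],[0,0,0,0,0,0,0]]' 20
python3 - <<'E'
from rig import r
import cv2
from h import *
d=r.get_image('wrist'); cv2.imwrite('pics/w1.png',d['img'][...,::-1])
s=r.get_state();print(rot(s['tcp_rot']).as_matrix().round(3),d['position'],proj(d,[[.616,-.001,.065],[.516,-.101,.063]]))
E
```

```text
clock: 2.1
tcp_pos: [0.5344, -0.1601, 0.2313]
tcp_rot: [-0.078, 0.078, 0.703, -0.702]
force: [0.5, -0.3, -0.5]
gripper_width: 0.0002
[[-0.975 -0.    -0.223]
 [ 0.223  0.    -0.975]
 [ 0.    -1.    -0.   ]] [ 0.60691158 -0.17595818  0.37481451] [[ 82.85315214 129.96103135]
 [206.52252285 201.15736394]]
```

View pics/w1.png

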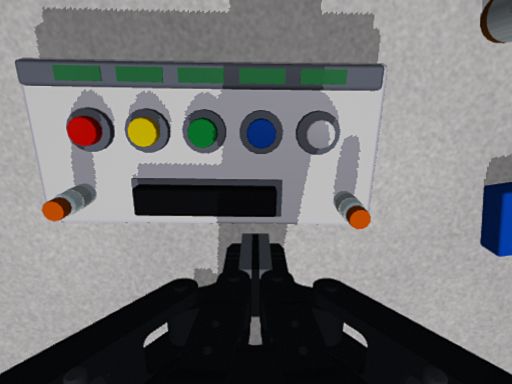

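The wrist view shows the red cap at (84,131), yellow (142,132), green (202,133), blue (262,134), white (320,134), the bar spanning (132–280, 184–216), vial caps at (56,210) and (359,218), and the shut fingertips at about (255,235). I'll refine the pose from this.

```bash
python3 - <<'E'
from rig import r
from h import *
W=r.get_image('wrist');T=r.get_image('top');S=r.get_image('scene')
off={'red':(30,120),'yel':(30,60),'blu':(30,-60)}
c={'red':[(84,131),(258,161),(261,218)],'yel':[(142,132),(272,164),(240,222)],'blu':[(262,134),(302,170),(197,229)]}
f=dict(red=red,yel=yel,blu=blu)
for k in off:
    for d,p,rad in zip((W,T,S),c[k],(24,8,8)):
        b,n=blob(d['img'],p,rad,f[k]); print(k,b.round(1),n,unproj(d,b,.063).round(4))
h=cv2.cvtColor(W['img'],cv2.COLOR_RGB2HSV); m=((h[...,2]<25)).astype(np.uint8); m[:170]=0;m[222:]=0;m[:,:125]=0;m[:,288:]=0
q=cv2.boxPoints(cv2.minAreaRect(cv2.findNonZero(m))); 
print(q.round(0).tolist(),[unproj(W,x,.063).round(4).tolist() for x in q])
org=lambda h,s,v:(h>6)&(h<15)&(s>170)&(v>90)
for p in [(56,210),(359,218)]:
    b,n=blob(W['img'],p,22,org); print('vial',b.round(1),n,unproj(W,b,.096).round(4))
s=r.get_state();print(s['tcp_pos'])
E
```

```text
red [ 79.3 130.7] 767 [6.151e-01 6.000e-04]
red [257.2 160.1] 42 [ 6.139e-01 -1.000e-04]
red [260.7 217.3] 77 [ 0.6182 -0.0017]
yel [140.  130.8] 790 [ 0.6018 -0.0586]
yel [272.3 163.5] 49 [ 0.6002 -0.0587]
yel [239.7 221.4] 82 [ 0.6048 -0.0601]
blu [257.8 132.2] 696 [ 0.5742 -0.1741]h.py:16: RuntimeWarning: Mean of empty slice.
  return np.array([u[k].mean(),v[k].mean()]),k.sum()
  ret = ret.dtype.type(ret / rcount)
Traceback (most recent call last):
  File "h.py", line 12, in unproj
    return least_squares(f,[0.6,0]).x
           ~~~~~~~~~~~~~^^^^^^^^^^^
ValueError: Residuals are not finite in the initial point.
```

```bash
python3 - <<'E'
from rig import r
from h import *
s=r.get_state();print(s['clock'],s['tcp_pos'],s['force'])
M=rot(s['tcp_rot']).as_matrix()
for n,t in (('red',[.6155,-.0005,.085]),('bar',[.515,-.1,.085])): print(n,(M.T@(np.array(t)-s['tcp_pos'])*1000).round(1))
E
```

```text
2.3 [ 0.53151754 -0.16588985  0.23117764] [-1.81594046  0.19846114 -0.24086347]
red [ -44.1  146.  -180.3]
bar [ 31.  146.1 -60.5]
```

```bash
python3 -m inch '[[0,0,0,-8,10,-30,0],[0,0,0,-8,20,-30,0],[0,0,0,-8,20,-30,0],[0,0,0,-8,20,-30,0],[0,0,0,-8,20,-30,0],[0,0,0,-4,10,-30,0],[0,0,0,0,0,0,0],[0,0,0,0,0,0,0],[0,0,0,0,0,0,0]]'
python3 - <<'E'
from rig import r
from h import *
s=r.get_state();print(s['clock'],s['tcp_pos'],s['force'])
M=rot(s['tcp_rot']).as_matrix();print(M.round(3))
for n,t in (('red',[.6155,-.0005,.075]),('bar',[.515,-.1,.075])): print(n,(M.T@(np.array(t)-s['tcp_pos'])*1000).round(1))
d=r.get_image('wrist'); cv2.imwrite('pics/w2.png',d['img'][...,::-1])
print(proj(d,[[.6155,-.0005,.065],s['tcp_pos']]))
b,n=blob(d['img'],proj(d,[.6155,-.0005,.065])[0],60,red);print(b,n,unproj(d,b,.063))
E
```

```text
clock: 3.2
tcp_pos: [0.6158, -0.0016, 0.1317]
tcp_rot: [0.081, -0.082, -0.702, 0.703]
force: [0.4, -0.7, -0.5]
gripper_width: 0.0
3.2 [ 0.61578444 -0.00157429  0.13171189] [ 0.35463663 -0.74751891 -0.54366001]
[[-0.973  0.    -0.229]
 [ 0.229 -0.001 -0.973]
 [-0.001 -1.     0.001]]
red [ 0.6 56.7 -1. ]
bar [ 75.6  56.8 118.8]
[[254.58115087 206.15349375]
 [256.38183107 247.94425805]]
[252.8216 204.3544] 1250 [6.16480089e-01 6.08674687e-04]
```

View pics/w2.png

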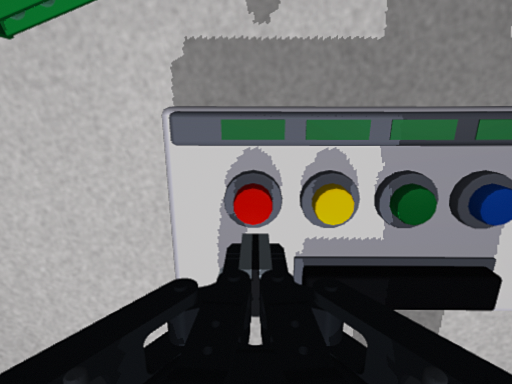

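The red cap is at (252,206), directly below and ahead of the tips in this oblique view. The TCP is within 2 mm of it, so I'll descend.

```bash
python3 -m inch '[[0,0,0,0,10,-2,0],[0,0,0,0,20,0,0],[0,0,0,0,20,0,0],[0,0,0,0,8,0,0],[0,0,0,0,0,0,0],[0,0,0,0,2,0,0],[0,0,0,0,2,0,0],[0,0,0,0,2,0,0],[0,0,0,0,2,0,0],[0,0,0,0,0,0,0],[0,0,0,0,0,0,0]]'
```

```text
clock: 4.35
tcp_pos: [0.6164, 0.0029, 0.0654]
tcp_rot: [0.08, -0.081, -0.703, 0.703]
force: [1.4, -0.6, 1.0]
gripper_width: 0.0001
```

```bash
python3 -m inch '[[0,0,0,0,2,0,0],[0,0,0,0,2,0,0],[0,0,0,0,2,0,0],[0,0,0,0,1,0,0],[0,0,0,0,0,0,0],[0,0,0,0,0,0,0]]'
```

```text
clock: 4.95
tcp_pos: [0.6166, 0.0029, 0.0585]
tcp_rot: [-0.08, 0.081, 0.703, -0.702]
force: [0.2, -0.2, 3.9]
gripper_width: -0.0002
```

```bash
python3 -m inch '[[0,0,0,0,1,0,0],[0,0,0,0,1,0,0],[0,0,0,0,0.7,0,0],[0,0,0,0,0,0,0],[0,0,0,0,0,0,0]]'
```

```text
clock: 5.45
tcp_pos: [0.6166, 0.0029, 0.0561]
tcp_rot: [-0.08, 0.081, 0.703, -0.702]
force: [-1.5, 1.0, 8.2]
gripper_width: 0.0001
```

```bash
python3 -m inch '[[0,0,0,0,0.7,0,0],[0,0,0,0,0,0,0],[0,0,0,0,0,0,0]]'
```

```text
clock: 5.75
tcp_pos: [0.6167, 0.0029, 0.056]
tcp_rot: [-0.08, 0.081, 0.703, -0.702]
force: [-3.5, 0.2, 13.0]
gripper_width: -0.0001
```

The key is on its stop (13 N, no further travel). Next: release, rise clear, and go over to the bar.

```bash
python3 -m inch '[[0,0,0,0,-3,0,0],[0,0,0,0,-6,0,0],[0,0,0,0,-6,0,0],[0,0,0,0,-25,0,0],[0,0,0,0,-40,0,0],[0,0,0,0,0,0,0],[0,0,0,15,0,25,0],[0,0,0,15,0,25,0],[0,0,0,15,0,25,0],[0,0,0,15,0,25,0],[0,0,0,15,0,23,0],[0,0,0,0,0,0,0],[0,0,0,0,0,0,0],[0,0,0,0,0,0,0]]'
python3 - <<'E'
from rig import r
from h import *
s=r.get_state();print(s['clock'],s['tcp_pos'],s['force'])
d=r.get_image('wrist'); cv2.imwrite('pics/w3.png',d['img'][...,::-1])
M=rot(s['tcp_rot']).as_matrix();print((M.T@(np.array([.515,-.1,.070])-s['tcp_pos'])*1000).round(1))
y=np.array([.228,.9737,0]);x=np.array([.9737,-.228,0]);c=np.array([.515,-.1,.063])
print(proj(d,[c+a*.016*x+b*.078*y for a in(1,-1) for b in (1,-1)]).round(0).tolist())
E
```

```text
clock: 7.15
tcp_pos: [0.5161, -0.099, 0.1348]
tcp_rot: [-0.08, 0.08, 0.703, -0.702]
force: [0.5, 0.1, 0.6]
gripper_width: 0.0002
7.15 [ 0.5160794  -0.09900332  0.13483327] [0.54946287 0.11700506 0.60266167]
[ 0.8 64.8  1.2]
[[152.0, 183.0], [364.0, 184.0], [156.0, 224.0], [360.0, 224.0]]
```

View pics/w3.png

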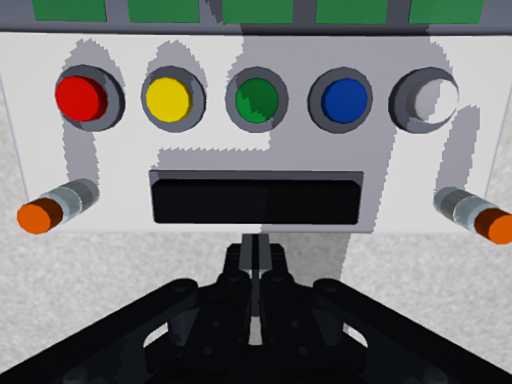

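The bar is at (152–361, 180–223), as predicted from the pose. Both vials are standing at their places, and the red key is back up. Descending onto the bar.

```bash
python3 -m inch '[[0,0,0,0,10,0,0],[0,0,0,0,20,0,0],[0,0,0,0,20,0,0],[0,0,0,0,13,0,0],[0,0,0,0,2,0,0],[0,0,0,0,2,0,0],[0,0,0,0,2,0,0],[0,0,0,0,2,0,0],[0,0,0,0,2,0,0],[0,0,0,0,2,0,0],[0,0,0,0,2,0,0],[0,0,0,0,0,0,0],[0,0,0,0,0,0,0]]'
```

```text
clock: 8.5
tcp_pos: [0.516, -0.1, 0.0582]
tcp_rot: [-0.08, 0.081, 0.703, -0.703]
force: [1.5, -0.2, 2.7]
gripper_width: -0.0002
```

```bash
python3 -m inch '[[0,0,0,0,2,0,0],[0,0,0,0,1,0,0],[0,0,0,0,1,0,0],[0,0,0,0,0.7,0,0],[0,0,0,0,0,0,0],[0,0,0,0,0,0,0]]'
```

```text
clock: 9.1
tcp_pos: [0.516, -0.1, 0.054]
tcp_rot: [0.08, -0.081, -0.702, 0.703]
force: [-1.7, -0.2, 12.1]
gripper_width: -0.0003
```

The bar is on its stop (12 N at z = 0.054). Withdrawing.

```bash
python3 -m inch '[[0,0,0,0,-3,0,0],[0,0,0,0,-6,0,0],[0,0,0,0,-6,0,0],[0,0,0,0,-25,0,0],[0,0,0,0,-40,0,0],[0,0,0,0,-40,0,0],[0,0,0,0,-30,0,0],[0,0,0,0,0,0,0],[0,0,0,0,0,0,0],[0,0,0,0,0,0,0]]'
python3 - <<'E'
from rig import r
import cv2
d=r.get_image('wrist'); s=r.get_image('scene'); cv2.imwrite('pics/w4.png',cv2.resize(cv2.hconcat([d['img'],s['img']]),(800,300))[...,::-1])
E
```

```text
clock: 10.1
tcp_pos: [0.5141, -0.0998, 0.2017]
tcp_rot: [0.082, -0.079, -0.702, 0.703]
force: [0.2, -0.4, -0.5]
gripper_width: -0.0
```

View pics/w4.png

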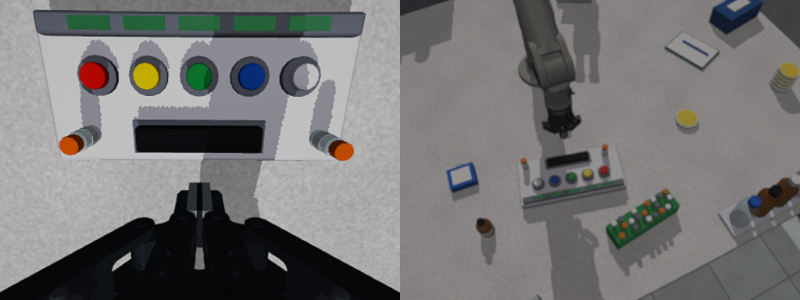

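The keys and bar are up, with the red cap at (94,75) and the bar at (200,138). The vials, bottle, dish and slide box stand where they were, and the gripper is clear.

```bash
python3 -c "
from rig import r
print(r.finish_job())"
```

```text
the job is handed in; nothing more can be done
None
```

I pressed the red key fully down with the shut fingertips and let it spring back. Then I did the same with the black bar, and withdrew to about 0.20 m above the bench. The job was handed in at about 10 s on the clock.

- **Red key:** at the bottom of the press the TCP was at z = 0.056 m and the force read 13 N. A further 0.7 mm of commanded travel moved it only 0.1 mm, so it was on its stop.
- **Bar:** the TCP reached z = 0.054 m with about 12 N, which matches full travel. I did not push further to confirm the stop as I had with the key.
- **After withdrawing:** the wrist force was about zero. The last pictures show the keys and bar up, and the vials, bottle, dish and slide box where they stood.
- **Small disagreements:** the fingertips pressed the red key about 2–3 mm off centre in y. The cameras disagreed by about 4 mm on the keys and about 10 mm in x on the bar, so I placed the bar from the key row's geometry, and the wrist view confirmed it.

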